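Load the lino carrier under the drag springs

ROBOT

A 6-joint arm with a two-finger parallel gripper is mounted at the origin on the work surface. World frame = base frame: x ahead of the robot, y to its left, z up, the work surface at z = 0. Lengths are in m, angles in rad, forces in N, time in s.
With the tool pointing down it reaches from about 0.3 to 0.875 m from the base axis. Payload 6.4 kg.
Tool frame: the origin (TCP) lies at the very end of the fingers, on their centre line; the grasp point (between the pads) lies 19 mm behind it; z points along the fingers, y is the direction in which the jaws open and shut (so a half turn about z gives the same grasp; the last joint's range is limited). The gripper opens to 88 mm and grips with 3 to 60 N. Pads are 18 mm wide; open, the fingers measure 123 mm over their backs; the gripper's body (75 mm by 187 mm) begins 45 mm behind the grasp point.
Start: joints at [0.972, 0.181, 1.607, -0, 1.354, -0.206], TCP at [0.22, 0.531, 0.239] pointing down, gripper open.
Joint ranges: [-2.99, 2.99], [-0.89, 2.07], [0.3, 2.58], [-1.14, 4.28], [0, 2.63], [-3.12, 3.12]. Speed limits (rad/s): [2.57, 2.57, 3.01, 3.14, 3.14, 3.14].

INTERFACE

Orientations are given as a unit quaternion [w, x, y, z].
In Python, from cell import status, viewer, order gives the robot as it stands. The module is installed in compiled form; this text tells all that it offers.
- The arm moves only by the tool servo_tool, never from a script. Its argument "plan" is a list of rows, each an object with "travel": the shift along the tool's x, y, z in cm, a list of three; "turn": the turn, a rotation vector about the tool's x, y, z in units of 5 degrees (1.0 is 5 degrees), a list of three. In form: [{"travel": [x, y, z], "turn": [ax, ay, az]}, ...]. A call has 1 to 8 rows; each row shifts and turns the commanded pose from where the row before left it, along the tool's axes as they then stand; what a row does not reach is not made up. A row lasts 1/10 s, in which the tool goes at most 50 mm and 8.59 degrees, less where a joint would pass 70% of its speed; a pose out of reach is approached as far as the arm can. A call with a gripper value outside its range is refused whole. "fingers" is the closure, from -1 (fully open) to 1 (shut), set as the call begins (left out, the last holds). The fingers move at their own pace and stop on an object; "squeeze" is the grip in N (left out, the last holds). Time passes only in rows, so rows that do not move let the fingers close. It gives the time, the measured TCP pose, the force and the opening at its end, in the units of the state.
- status.state(): the state, without advancing time (a new reading comes with each control period).
- viewer.read_camera(name): name is "scene" or "top" or "wrist"; returns the picture (384x512x3 uint8, red, green, blue); there is no depth.
- viewer.get_calibration(name): a dict with "fov_y" (degrees; the focal length in pixels is half the picture's height over the tangent of half this angle, whatever the lens; pixels are square), "cx", "cy" (the principal point, pixels), "world_from_camera" (4x4, takes a point from camera to world coordinates). Camera axes: x right, y up, looking along -z (the intrinsics and any distortion apply to the point x, -y, -z); pixel columns grow to the right and rows downward; lengths in m; the calibration is good to about 2 mm. The wrist camera is an equidistant fisheye: a pixel r from the principal point sees the ray r / f radians off the axis. A picture is of the moment at which its call begins: read the wrist's pose just before it. get_calibration takes no time and is no camera call; for the wrist camera it gives the pose at the moment of the call.
- order.finish_job(): hands the job in, once; it reports no verdict.
The state is a dict: "time": time; "joint_positions": joint angles; "qd": joint speeds; "effort": joint torques, N m; "eef_pos": TCP position; "tcp_rot": TCP orientation; "wrist_force": force on the tool from outside, world axes, zero at the start; "wrist_torque": the same for the moment, N m; "finger_gap": opening from 0.0 (shut) to 1.0 (fully open).
Only numpy, scipy, OpenCV 4.12 (cv2) and the standard library are available. Lean on these libraries where they do the work, as an engineer would, in place of code of your own. Each camera call takes 0.05 s, during which the arm holds its last target.

TASK

Without gripping or lifting it, press the wooden lino carrier down hard on its tread behind the yellow bar, against the sprung orange riser, and keep it pressed while you slide it forward under the two blue keepers and their steel drag springs until it is fully home against the red end stop. Then let go and move clear: the carrier must lie flat on the bed with the orange riser sprung up behind it. Leave the coffee cup, gouge, ink jar and spare block where they are.

Things in the scene. Friction and masses are not known exactly. Their poses are not given: they have to be found in the camera images.
- jig: Fixed wooden loading jig, 262 mm long (x) by 123 wide. Origin on the table under the middle line of its channel; +x is the sliding direction, to the red stop. Sizes below in mm, jig x from here. The bed (two slippery white plastic runners, 36 to 52 either side of the middle line) is 14 above the table. Side rails from x = -140 to +122, 107 apart inside, tops 34 above the table
- gate (a point): Mid-point between the two blue keepers at their near faces, jig x = 18, 31 mm above the table (height of the keepers' undersides). Keepers are 16 long, tops 43 above the table, 80 open between them. From each, a steel leaf spring slopes down in +x to a lip at jig x = 65, 40 to 51 either side of the middle, 9 above the bed; it bears on the carrier's side margin with about 3 N
- stop (a point): Middle of the red end stop's near face, jig x = 100, 20 mm above the table; the stop is 106 wide, its top 30 above the table. Axes as the jig's
- carrier: Loose wooden board 120 mm long (x) by 104 wide by 12 thick, about 220 g, in the jig's channel, x along the jig's +x. Origin: centre of its underside. Starts at jig x = -65 to -51 on the riser, underside 24 above the table, too high for the keepers: it must be pressed down 6 or more of the 10 to pass. Home: front edge on the stop, origin at jig x = 40, underside 14 above the table
- tread (a point): Point to press: on the board's top, on the black rubber tread, 30 mm behind the carrier's origin, 12 above its underside. The tread is 40 long (carrier x = -58 to -18) by 74 wide. In front of it a yellow bar fixed across the board, 74 wide, 8 thick, rear face 13 in front of this point, stands 10 above the board: push forward against it. Beyond it lies the grey lino sheet
- riser (a joint): Sprung orange plate under the carrier, 84 by 62 mm, jig x = -107 to -23, moves only up and down. 0 = fully up (top 10 mm above the bed), grows as pressed, 0.010 m when the carrier lies on the bed; pushes up with about 5 N when up, 10 N when down. The bed below is rigid: 7 to 9 mm is enough. Springs up again behind the carrier once home
- spring_left (a joint): Leaf spring at +y of the jig: 0 = at rest, grows as its lip is lifted (rad); about 0.06 with the carrier under it
- spring_right (a joint): Leaf spring at -y of the jig: as the other
- coffee_cup: Bystander: lidded paper coffee cup, 82 across, 112 high, standing; origin at the centre of its underside. Not to be moved
- gouge: Bystander: lino gouge with dark wooden handle, about 125 long (x, blade to +x), 16 thick, lying; origin on the table about half-way along it. Not to be moved
- ink_tin: Bystander: ink jar, 66 across, 55 high, standing; origin at the centre of its underside. Not to be moved
- spare_block: Bystander: spare lino block, 70 by 90 by 20 high; origin at the centre of its underside. Not to be moved

How it is judged:
On the way, in this order (a step that is already met when the one before it is completed fails the run):
1. the carrier is pressed down against the riser with the fingers, before it goes under the springs (value of joint riser above 0.0045 m and contact force between the fingers and carrier above 2 N and x of carrier in the frame of jig below 0 m), for 0.1 s.
2. the carrier has lifted both drag springs while pressed by the fingers (value of joint each of spring_left, spring_right above 0.03 rad and contact force between the fingers and carrier above 2 N), for 0.05 s.
At the end, for the whole second after the job is handed in: the carrier lies within 4 mm of the end stop, flat on the bed (within 2.5 mm and 0.03 rad), under both springs (each lifted more than 0.03 rad), at rest, and the riser has sprung up behind it (joint under 2 mm) (x of carrier in the frame of jig above 0.036 m and z of carrier in the frame of jig below 0.0165 m and angle between carrier's own z axis and vertical below 0.03 rad and value of joint riser below 0.002 m and value of joint each of spring_left, spring_right above 0.03 rad and linear speed of carrier below 0.01 m/s); the robot touches nothing.
It fails at once if the carrier is lifted more than 8 mm above its starting height (z of carrier in the frame of jig above 0.032 m).
It fails at once if the coffee cup is moved more than 15 mm or tipped (distance of coffee_cup from where it was at the start of the episode above 0.015 m or angle between coffee_cup's own z axis and vertical above 0.3 rad).
It fails at once if the gouge is moved more than 15 mm (distance of gouge from where it was at the start of the episode above 0.015 m).
It fails at once if the ink jar is moved more than 15 mm or tipped (distance of ink_tin from where it was at the start of the episode above 0.015 m or angle between ink_tin's own z axis and vertical above 0.3 rad).
It fails at once if the spare block is moved more than 15 mm (distance of spare_block from where it was at the start of the episode above 0.015 m).
It also fails if it takes over 38 s, if anything falls off the work surface, if the arm or the gripper's body presses on something with over 40 N, if the wrist force passes 120 N, or if a joint passes its speed limit or range.

## Working session

There is one attempt and no reset: what is moved stays moved. The work goes in short steps, Python scripts to look and compute and a tool call to move; the robot and the scene stay as the last step left them, time stands still between calls to the robot, and variables do not carry over. Pictures are saved under pics/ and viewed, and the job is handed in when it is done.

Besides the shell and the picture viewer there is one more tool, called after "Request:" as name(argument=value, ...) on one line, values as JSON. servo_tool: Moves the arm, as the interface text tells. Its arguments: {"type":"object","properties":{"plan":{"type":"array","items":{"type":"object","properties":{"travel":{"type":"array","items":{"type":"number"}},"turn":{"type":"array","items":{"type":"number"}}}}},"fingers":{"type":"number"},"squeeze":{"type":"number"}},"required":["plan"]}

```bash
mkdir -p pics; cat > h.py <<'E'
import numpy as np, cv2
from cell import status, viewer, order
def save(name,fn):
    im=viewer.read_camera(name); cv2.imwrite(fn,im[:,:,::-1]); return im
def ray(cal,u,v,fish=False):
    f=192/np.tan(np.radians(cal['fov_y'])/2)
    x=(u-cal['cx'])/f; y=(v-cal['cy'])/f
    if fish:
        r=np.hypot(x,y); s=np.sin(r)/max(r,1e-9); d=np.array([x*s,-y*s,-np.cos(r)])
    else: d=np.array([x,-y,-1.])
    T=np.array(cal['world_from_camera']); return T[:3,3],T[:3,:3]@(d/np.linalg.norm(d))
def onplane(cal,u,v,z,fish=False):
    o,d=ray(cal,u,v,fish); return o+d*(z-o[2])/d[2]
E
python3 - <<'E'
from h import *
for n in ['scene','top','wrist']:
    c=viewer.get_calibration(n); print(n,c['fov_y'],c['cx'],c['cy'],np.round(c['world_from_camera'],3).tolist())
    save(n,f'pics/{n}0.png')
print(status.state())
E
```

```text
scene 43.65402541761567 250.59382345489044 192.82561208428055 [[-0.212, -0.844, 0.492, 1.037], [0.977, -0.178, 0.116, 0.16], [-0.011, 0.506, 0.863, 0.847], [0.0, 0.0, 0.0, 1.0]]
top 46.5234135221683 260.77990283010206 200.94091446980593 [[-0.024, 0.982, -0.187, 0.412], [-0.999, -0.019, 0.026, 0.062], [0.022, 0.188, 0.982, 1.049], [0.0, 0.0, 0.0, 1.0]]
wrist 65.70646984690485 255.62537253914547 188.85174191542546 [[0.384, -0.89, -0.246, 0.156], [0.923, 0.37, 0.105, 0.557], [-0.002, -0.267, 0.964, 0.385], [0.0, 0.0, 0.0, 1.0]]
{'time': 0.15, 'joint_positions': array([ 9.71715032e-01,  1.81346092e-01,  1.60774439e+00, -4.85253274e-06,
        1.35376393e+00, -2.06307161e-01]), 'qd': array([-0.00075237, -0.00185433, -0.00375453, -0.00051011, -0.00108743,
        0.00198624]), 'effort': array([ 9.75747389e-04, -4.34232509e+01, -3.42177951e+01,  7.03135715e-02,
        3.56691016e-02, -6.31885064e-05]), 'eef_pos': array([0.21985062, 0.53089472, 0.23804715]), 'tcp_rot': array([-2.45060811e-04,  1.95126574e-01,  9.80777866e-01, -5.81341993e-04]), 'wrist_force': array([ 0.16905598, -0.32079298, -0.03805629]), 'wrist_torque': array([-0.07293518,  0.03052087, -0.06237069]), 'finger_gap': 1.002324708151704}
```

View pics/scene0.png

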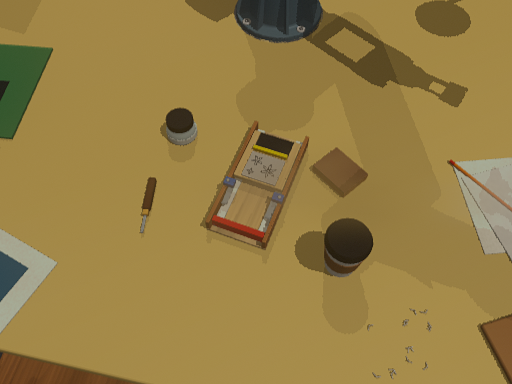

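View pics/top0.png

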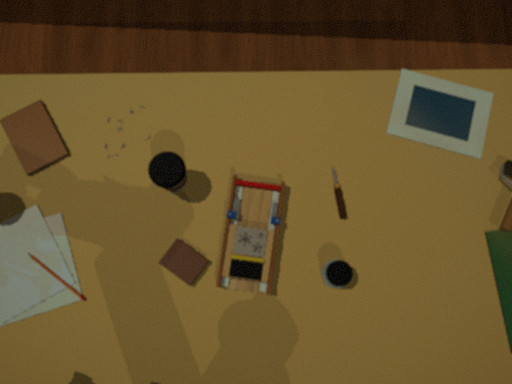

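View pics/wrist0.png

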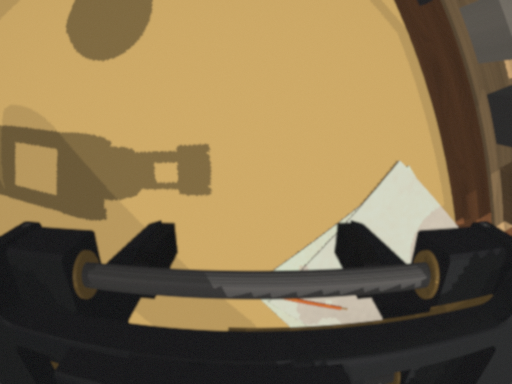

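The scene view shows the jig with the red stop near (240,227), the keepers at (229,183) and (277,198), the yellow bar at (270,152), and the tread just behind it. In the top view the stop is at (258,185), the keepers at (232,215) and (276,221), the bar at (247,260) and the tread at (246,269). The wrist view shows only bare table and fingers. Next I'll measure the colour blobs in both views.

```bash
cat > m.py <<'E'
from h import *
def masks(im,roi):
    hsv=cv2.cvtColor(im,cv2.COLOR_RGB2HSV); H,S,V=[hsv[...,i].astype(int) for i in range(3)]
    R=np.zeros(H.shape,bool); x0,y0,x1,y1=roi; R[y0:y1,x0:x1]=1
    return {'red':R&((H<6)|(H>172))&(S>170)&(V>80),'yellow':R&(H>22)&(H<34)&(S>200)&(V>110),'blue':R&(H>105)&(H<130)&(S>70)&(V>50),'black':R&(V<50)}
def comps(m,mn=15):
    n,l,s,c=cv2.connectedComponentsWithStats(m.astype(np.uint8),connectivity=8)
    out=[]
    for i in range(1,n):
        if s[i,4]>=mn:
            pts=np.argwhere(l==i)[:,::-1].astype(np.float32)
            out.append((s[i,4],c[i],cv2.minAreaRect(pts)))
    return sorted(out,key=lambda t:-t[0])
ROI={'scene':(200,115,315,250),'top':(215,172,290,300)}
def tri(c1,p1,c2,p2):
    o1,d1=ray(c1,*p1);o2,d2=ray(c2,*p2)
    A=np.stack([d1,-d2],1); t=np.linalg.lstsq(A,o2-o1,rcond=None)[0]
    a,b=o1+d1*t[0],o2+d2*t[1]; return (a+b)/2,np.linalg.norm(a-b)
E
python3 - <<'E'
from m import *
for n in ['scene','top']:
    im=cv2.imread(f'pics/{n}0.png')[:,:,::-1].copy()
    for k,m in masks(im,ROI[n]).items():
        for a,c,r in comps(m,8): print(n,k,a,np.round(c,1),np.round(cv2.boxPoints(r),1).tolist())
    x0,y0,x1,y1=ROI[n]; cv2.imwrite(f'pics/{n}0c.png',cv2.resize(im[y0:y1,x0:x1,::-1],None,fx=4.4,fy=4.4,interpolation=cv2.INTER_CUBIC))
E
```

```text
scene red 160 [246.4 228.8] [[225.8000030517578, 224.60000610351562], [227.3000030517578, 220.10000610351562], [263.8999938964844, 232.3000030517578], [262.3999938964844, 236.8000030517578]]
scene yellow 140 [270.2 151. ] [[252.5, 147.5], [253.6999969482422, 143.8000030517578], [287.5, 154.3000030517578], [286.29998779296875, 158.10000610351562]]
scene black 349 [272.7 142.6] [[256.0, 144.10000610351562], [259.5, 132.5], [292.3999938964844, 142.6999969482422], [288.79998779296875, 154.3000030517578]]
top red 205 [257.2 184.9] [[235.39999389648438, 184.1999969482422], [236.10000610351562, 179.3000030517578], [280.20001220703125, 185.8000030517578], [279.5, 190.6999969482422]]
top yellow 69 [247.9 258.1] [[232.6999969482422, 257.3999938964844], [233.0, 254.6999969482422], [263.20001220703125, 258.79998779296875], [262.79998779296875, 261.3999938964844]]
top blue 44 [231.4 214.5] [[227.0, 211.0], [235.0, 211.0], [235.0, 218.0], [227.0, 218.0]]
top blue 39 [275.3 220.1] [[272.0, 217.0], [279.0, 217.0], [279.0, 224.0], [272.0, 224.0]]
top black 519 [245.7 269.5] [[229.10000610351562, 275.6000061035156], [231.5, 258.79998779296875], [262.29998779296875, 263.20001220703125], [259.8999938964844, 280.0]]
```

View pics/top0c.png

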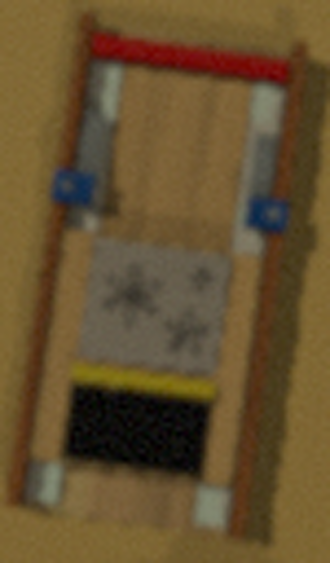

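View pics/scene0c.png

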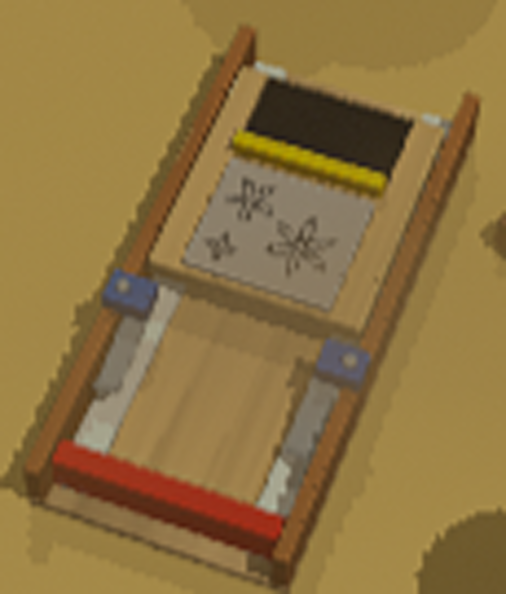

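```bash
cat > jig.py <<'E'
from m import *
def measure(tag):
    C={n:viewer.get_calibration(n) for n in ['scene','top']}; P={}
    for n in C:
        im=cv2.imread(f'pics/{n}{tag}.png')[:,:,::-1].copy(); d=masks(im,ROI[n])
        d['blue']=d['blue'] if n=='top' else d['blue']
        P[n]={k:comps(m,8) for k,m in d.items()}
    return C,P
E
python3 - <<'E'
from jig import *
C,P=measure('0')
im=cv2.imread('pics/scene0.png')[:,:,::-1]; print(im[181:186,226:233].tolist()[2])
# triangulated centroids (check heights)
for k in ['red','yellow','black']:
    print(k,np.round(tri(C['scene'],P['scene'][k][0][1],C['top'],P['top'][k][0][1]),4) if 0 else tri(C['scene'],P['scene'][k][0][1],C['top'],P['top'][k][0][1]))
Z={'red':.03,'yellow':.046,'blue':.043,'black':.036}
for n in C:
    for k,z in Z.items():
        for a,c,r in P[n][k]:
            ctr=onplane(C[n],*c,z); cor=[onplane(C[n],*p,z)[:2] for p in cv2.boxPoints(r)]
            print(n,k,np.round(ctr[:2],4),np.round(cor,4).tolist())
E
```

```text
[[80, 75, 81], [82, 80, 89], [85, 89, 110], [84, 90, 112], [84, 88, 108], [84, 87, 106], [85, 88, 106]]
red (array([0.64548318, 0.04984492, 0.02031916]), np.float64(0.015637286307942744))
yellow (array([0.47355659, 0.06858129, 0.04421709]), np.float64(0.0030133031461556077))
black (array([0.44916397, 0.07157655, 0.04123083]), np.float64(0.0019242399393408736))
scene red [0.6491 0.0588] [[0.6486, 0.0186], [0.6387, 0.0191], [0.6495, 0.0927], [0.6592, 0.0918]]
scene yellow [0.4746 0.0703] [[0.4735, 0.0331], [0.4637, 0.0334], [0.4756, 0.1062], [0.4851, 0.1055]]
scene black [0.4455 0.07  ] [[0.4565, 0.0367], [0.4254, 0.0378], [0.4372, 0.1104], [0.4678, 0.1082]]
top red [0.6445 0.0423] [[0.6472, 0.0933], [0.6589, 0.0915], [0.6413, -0.0114], [0.6296, -0.0093]]
top yellow [0.4737 0.0671] [[0.4762, 0.101], [0.482, 0.1002], [0.4716, 0.0331], [0.4658, 0.034]]
top blue [0.5735 0.1028] [[0.5818, 0.1128], [0.5814, 0.0946], [0.5653, 0.0948], [0.5656, 0.113]]
top blue [0.5586 0.0033] [[0.5659, 0.0105], [0.5655, -0.0054], [0.5494, -0.0049], [0.5498, 0.011]]
top black [0.4492 0.0726] [[0.4365, 0.11], [0.4737, 0.1042], [0.4623, 0.0351], [0.4252, 0.0414]]
```

```bash
python3 - <<'E'
from m import *
C={n:viewer.get_calibration(n) for n in ['scene','top']}
for nm,ps,pt,z in [('cup',(348,242),(168,170),.112),('tin',(180,119),(339,273),.055)]:
    print(nm,onplane(C['scene'],*ps,z),onplane(C['top'],*pt,z),tri(C['scene'],ps,C['top'],pt))
s=status.state()
from scipy.spatial.transform import Rotation as R
w,x,y,z=s['tcp_rot']; M=R.from_quat([x,y,z,w]).as_matrix(); print(np.round(M,3))
yaw=np.radians(-9); ex=np.array([np.cos(yaw),np.sin(yaw),0]); O=np.array([.5403,.0571,0])
T=O+ex*(-.054-.030-0.002)
print('tread',T,'home',O+ex*.01)
T[2]=.09
print('delta tool cm',M.T@(T-s['eef_pos'])*100)
E
```

```text
cup [0.67679984 0.24059306 0.112     ] [0.66226434 0.23548913 0.112     ] (array([0.66744362, 0.24096273, 0.09225112]), np.float64(0.003585797342902845))
tin [ 0.43887997 -0.13078674  0.055     ] [ 0.43604121 -0.1333042   0.055     ] (array([ 0.43594345, -0.13317854,  0.05103187]), np.float64(0.0018151849649452056))
[[-0.924  0.383 -0.001]
 [ 0.383  0.924 -0.001]
 [ 0.    -0.001 -1.   ]]
tread [0.4553588  0.07055336 0.        ] home [0.55017688 0.05553566 0.        ]
delta tool cm [-39.38086254 -33.49625625  14.83613106]
```

Request:
servo_tool(plan=[{"travel":[-2.8,-2.4,0],"turn":[0,0,0]},{"travel":[-2.8,-2.4,0],"turn":[0,0,0]},{"travel":[-2.8,-2.4,0],"turn":[0,0,0]},{"travel":[-2.8,-2.4,0],"turn":[0,0,0]},{"travel":[-2.8,-2.4,0],"turn":[0,0,0]},{"travel":[-2.8,-2.4,0],"turn":[0,0,0]},{"travel":[-2.8,-2.4,0],"turn":[0,0,0]},{"travel":[-2.8,-2.4,0],"turn":[0,0,0]}], fingers=1, squeeze=40)

```text
time: 0.95
eef_pos: [0.3538, 0.2667, 0.2386]
tcp_rot: [0.0, 0.195, 0.981, -0.0]
wrist_force: [0.3, -0.4, 0.5]
finger_gap: 0.299
```

Request:
servo_tool(plan=[{"travel":[-2.8,-2.4,0],"turn":[0,0,0]},{"travel":[-2.8,-2.4,0],"turn":[0,0,0]},{"travel":[-2.8,-2.4,0],"turn":[0,0,0]},{"travel":[-2.8,-2.4,0],"turn":[0,0,0]},{"travel":[-2.8,-2.4,0],"turn":[0,0,0]},{"travel":[0,0,2],"turn":[0,0,-0.9]},{"travel":[0,0,2],"turn":[0,0,-0.9]},{"travel":[0,0,2],"turn":[0,0,-0.9]}])

```text
time: 1.75
eef_pos: [0.437, 0.1032, 0.1779]
tcp_rot: [0.0, 0.078, 0.997, 0.0]
wrist_force: [-0.4, -0.3, -0.8]
finger_gap: 0.002
```

```bash
cat > d.py <<'E'
from m import *
from scipy.spatial.transform import Rotation as R
yaw=np.radians(-9); ex=np.array([np.cos(yaw),np.sin(yaw),0]); ey=np.array([-ex[1],ex[0],0]); O=np.array([.5403,.0571,0])
def st():
    s=status.state(); w,x,y,z=s['tcp_rot']; M=R.from_quat([x,y,z,w]).as_matrix(); return s,M
def show(jx=None,z=None):
    s,M=st(); p=s['eef_pos']-O
    print('t',round(s['time'],2),'jig xyz mm',np.round([p@ex*1e3,p@ey*1e3,p[2]*1e3],1),'F',np.round(s['wrist_force'],1),'gap',round(s['finger_gap'],3))
    print('yaw of toolY rel jigY deg',np.degrees(np.arctan2(M[1,1],M[0,1]))-81, 'tool z',np.round(M[:,2],4))
    if jx is not None:
        T=O+ex*jx/1e3; T[2]=z/1e3; print('delta tool cm',np.round(M.T@(T-s['eef_pos'])*100,2))
E
python3 -c "
from d import *
show(-86,80)
save('wrist','pics/wrist1.png');save('scene','pics/scene1.png')"
```

```text
t 1.75 jig xyz mm [-109.3   29.3  177.9] F [-0.4 -0.3 -0.8] gap 0.002
yaw of toolY rel jigY deg 0.10974015256972791 tool z [ 0.e+00  1.e-04 -1.e+00]
delta tool cm [-2.32 -2.94  9.79]
```

Request:
servo_tool(plan=[{"travel":[-1.1,-1.4,1.5],"turn":[0,0,0]},{"travel":[-1.2,-1.5,1.5],"turn":[0,0,0]},{"travel":[0,0,2],"turn":[0,0,0]},{"travel":[0,0,2],"turn":[0,0,0]},{"travel":[0,0,1.8],"turn":[0,0,0]},{"travel":[0,0,0],"turn":[0,0,0]}])

```text
time: 2.45
eef_pos: [0.4538, 0.0716, 0.0895]
tcp_rot: [-0.002, 0.079, 0.997, 0.0]
wrist_force: [-0.7, 0.1, 0.5]
finger_gap: 0.004
```

```bash
python3 -c "
from d import *
show(-86,38)
c=viewer.get_calibration('wrist');im=save('wrist','pics/wrist2.png');save('scene','pics/scene2.png')
import json;json.dump({k:np.array(v).tolist() for k,v in c.items()},open('wc2.json','w'))"
```

```text
t 2.45 jig xyz mm [-87.7   0.8  89.5] F [-0.7  0.1  0.5] gap 0.004
yaw of toolY rel jigY deg -0.10883187589888621 tool z [-3.7e-03  4.0e-04 -1.0e+00]
delta tool cm [-0.19 -0.08  5.15]
```

View pics/wrist2.png

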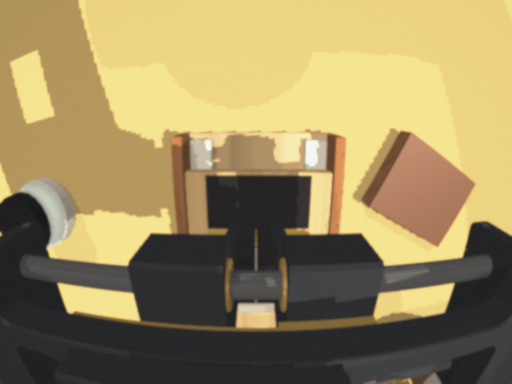

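View pics/scene2.png

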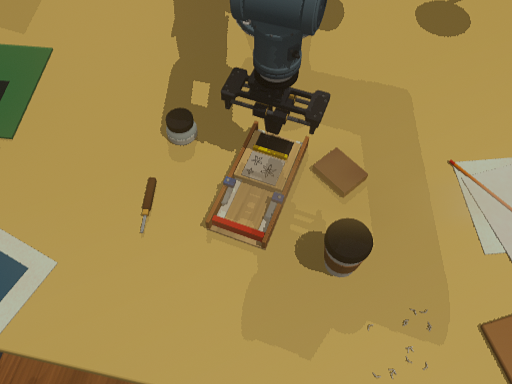

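The wrist view shows the tread spanning columns 208–310 with its rear edge at row 176 and the finger tips centred over it at about column 256. The scene view shows the gripper behind the carrier, clear of everything. Next I'll cross-check the tread edge from the wrist picture.

```bash
python3 -c "
from d import *
import json;c=json.load(open('wc2.json'))
for u,v,z in [(208,176,.036),(310,176,.036),(186,171,.036),(331,171,.036)]:
    p=onplane(c,u,v,z,True)-O; print(np.round([p@ex*1e3,p@ey*1e3],1))
"
```

```text
[-111.   -32.8]
[-110.8   38.6]
[-114.7  -48.5]
[-114.5   53.6]
```

Request:
servo_tool(plan=[{"travel":[-0.2,0,2],"turn":[0,0,0]},{"travel":[0,0,1.5],"turn":[0,0,0]},{"travel":[0,0,1],"turn":[0,0,0]},{"travel":[0,0,0.4],"turn":[0,0,0]},{"travel":[0,0,0],"turn":[0,0,0]}])

```text
time: 3.05
eef_pos: [0.4573, 0.0711, 0.042]
tcp_rot: [0.0, 0.079, 0.997, 0.0]
wrist_force: [-0.2, -0.7, 0.5]
finger_gap: 0.005
```

```bash
python3 -c "
from d import *
show(-86,36)"
```

```text
t 3.05 jig xyz mm [-84.1   0.9  42. ] F [-0.2 -0.7  0.5] gap 0.005
yaw of toolY rel jigY deg -0.016840498578517327 tool z [ 2.e-04 -0.e+00 -1.e+00]
delta tool cm [ 0.19 -0.09  0.6 ]
```

Tip is 6 mm above the tread with no contact force. Now I'll press gradually, backing off 2 mm in x first so the tip doesn't touch the bar.

Request:
servo_tool(plan=[{"travel":[0.2,0,0.4],"turn":[0,0,0]},{"travel":[0,0,0.3],"turn":[0,0,0]},{"travel":[0,0,0.3],"turn":[0,0,0]},{"travel":[0,0,0.2],"turn":[0,0,0]},{"travel":[0,0,0],"turn":[0,0,0]}])

```text
time: 3.55
eef_pos: [0.4555, 0.0714, 0.0299]
tcp_rot: [0.0, 0.079, 0.997, 0.0]
wrist_force: [-1.1, 0.6, 5.3]
finger_gap: 0.006
```

```bash
python3 -c "
from d import *
show(-86,28)"
```

```text
t 3.55 jig xyz mm [-86.    0.9  29.9] F [-1.1  0.6  5.3] gap 0.006
yaw of toolY rel jigY deg -0.008845180021509691 tool z [ 6.e-04  0.e+00 -1.e+00]
delta tool cm [-0.   -0.09  0.19]
```

Request:
servo_tool(plan=[{"travel":[0,0,0.2],"turn":[0,0,0]},{"travel":[0,0,0.1],"turn":[0,0,0]},{"travel":[0,0,0],"turn":[0,0,0]},{"travel":[0,0,0],"turn":[0,0,0]}])

```text
time: 3.95
eef_pos: [0.4555, 0.0714, 0.0272]
tcp_rot: [0.0, 0.079, 0.997, 0.0]
wrist_force: [-0.9, 0.5, 6.2]
finger_gap: 0.004
```

```bash
python3 -c "
from d import *
show(-86,27)
save('scene','pics/scene3.png')
im=cv2.imread('pics/scene3.png');cv2.imwrite('pics/scene3c.png',cv2.resize(im[90:250,190:320],None,fx=3.7,fy=3.7,interpolation=cv2.INTER_CUBIC))"
```

```text
t 3.95 jig xyz mm [-86.    0.9  27.2] F [-0.9  0.5  6.2] gap 0.004
yaw of toolY rel jigY deg -0.010553050955920185 tool z [ 6.e-04  0.e+00 -1.e+00]
delta tool cm [ 0.   -0.09  0.02]
```

View pics/scene3c.png

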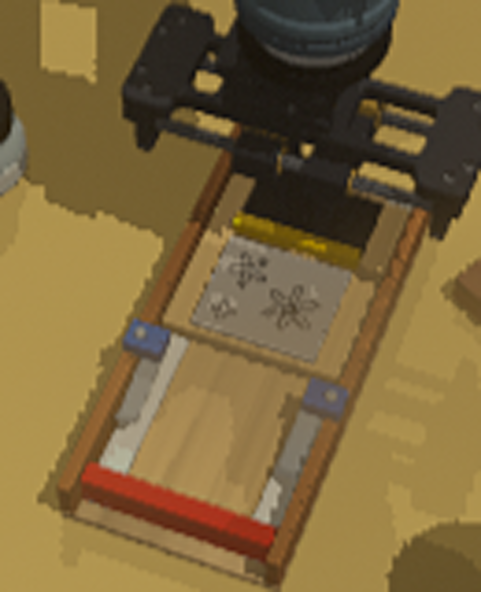

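The carrier is visibly pressed down, its front edge just short of the keepers. I'll slide it forward, which is tool −x.

Request:
servo_tool(plan=[{"travel":[-0.5,0,0],"turn":[0,0,0]},{"travel":[-0.4,0,0],"turn":[0,0,0]},{"travel":[-0.4,0,0],"turn":[0,0,0]},{"travel":[-0.4,0,0],"turn":[0,0,0]},{"travel":[-0.4,0,0],"turn":[0,0,0]},{"travel":[-0.4,0,0],"turn":[0,0,0]},{"travel":[0,0,0],"turn":[0,0,0]}])

```text
time: 4.7
eef_pos: [0.4805, 0.0674, 0.0272]
tcp_rot: [0.0, 0.079, 0.997, -0.0]
wrist_force: [-0.9, 1.0, 6.3]
finger_gap: 0.003
```

```bash
python3 -c "
from d import *
show(-60,27)
save('scene','pics/scene4.png')
im=cv2.imread('pics/scene4.png');cv2.imwrite('pics/scene4c.png',cv2.resize(im[90:250,190:320],None,fx=3.7,fy=3.7,interpolation=cv2.INTER_CUBIC))"
```

```text
t 4.7 jig xyz mm [-60.6   0.8  27.2] F [-0.9  1.   6.3] gap 0.003
yaw of toolY rel jigY deg -0.007846255742791186 tool z [ 7.e-04 -1.e-04 -1.e+00]
delta tool cm [-0.06 -0.08  0.02]
```

View pics/scene4c.png

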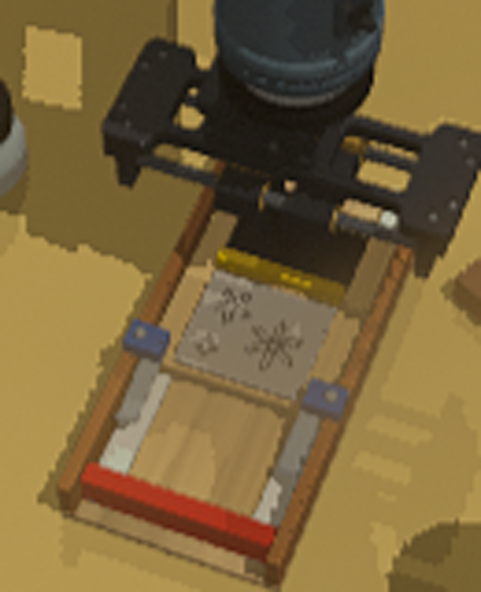

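The carrier's front edge has gone under the keepers, so I'll continue.

Request:
servo_tool(plan=[{"travel":[-0.4,0,0.05],"turn":[0,0,0]},{"travel":[-0.4,0,0],"turn":[0,0,0]},{"travel":[-0.4,0,0],"turn":[0,0,0]},{"travel":[-0.4,0,0],"turn":[0,0,0]},{"travel":[-0.4,0,0],"turn":[0,0,0]},{"travel":[-0.4,0,0],"turn":[0,0,0]},{"travel":[-0.4,0,0],"turn":[0,0,0]},{"travel":[0,0,0],"turn":[0,0,0]}])

```text
time: 5.55
eef_pos: [0.5068, 0.0633, 0.0265]
tcp_rot: [-0.001, 0.078, 0.997, 0.0]
wrist_force: [-4.7, 0.5, 10.3]
finger_gap: 0.006
```

```bash
python3 -c "
from d import *
show(-30,27)"
```

```text
t 5.55 jig xyz mm [-34.1   0.9  26.5] F [-4.7  0.5 10.3] gap 0.006
yaw of toolY rel jigY deg 0.0056132949060838655 tool z [-2.3e-03  3.0e-04 -1.0e+00]
delta tool cm [-0.41 -0.09 -0.05]
```

Request:
servo_tool(plan=[{"travel":[-0.4,0,0],"turn":[0,0,0]},{"travel":[-0.4,0,0],"turn":[0,0,0]},{"travel":[-0.4,0,0],"turn":[0,0,0]},{"travel":[-0.4,0,0],"turn":[0,0,0]},{"travel":[-0.4,0,0],"turn":[0,0,0]},{"travel":[0,0,0],"turn":[0,0,0]}])

```text
time: 6.15
eef_pos: [0.5264, 0.0602, 0.0265]
tcp_rot: [-0.001, 0.078, 0.997, 0.0]
wrist_force: [-5.3, 0.0, 10.9]
finger_gap: 0.006
```

```bash
python3 -c "
from d import *
show(14,27)
save('scene','pics/scene5.png')
im=cv2.imread('pics/scene5.png');cv2.imwrite('pics/scene5c.png',cv2.resize(im[90:250,190:320],None,fx=3.7,fy=3.7,interpolation=cv2.INTER_CUBIC))"
```

```text
t 6.15 jig xyz mm [-14.2   0.9  26.5] F [-5.3  0.  10.9] gap 0.006
yaw of toolY rel jigY deg 0.009178846668916663 tool z [-2.6e-03  3.0e-04 -1.0e+00]
delta tool cm [-2.82 -0.09 -0.05]
```

View pics/scene5c.png

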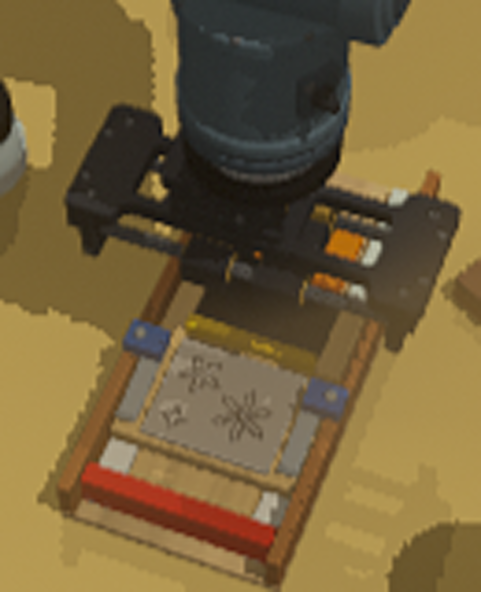

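The carrier is between the keepers and under both springs, and the orange riser shows behind it. About 28 mm remain.

Request:
servo_tool(plan=[{"travel":[-0.4,0,0],"turn":[0,0,0]},{"travel":[-0.4,0,0],"turn":[0,0,0]},{"travel":[-0.4,0,0],"turn":[0,0,0]},{"travel":[-0.4,0,0],"turn":[0,0,0]},{"travel":[-0.4,0,0],"turn":[0,0,0]},{"travel":[-0.2,0,0],"turn":[0,0,0]},{"travel":[0,0,0],"turn":[0,0,0]}])

```text
time: 6.9
eef_pos: [0.5481, 0.0568, 0.0264]
tcp_rot: [-0.001, 0.078, 0.997, 0.0]
wrist_force: [-5.0, 1.1, 8.7]
finger_gap: 0.002
```

```bash
python3 -c "
from d import *
show(14,27)"
```

```text
t 6.9 jig xyz mm [ 7.7  0.9 26.4] F [-5.   1.1  8.7] gap 0.002
yaw of toolY rel jigY deg 0.003645844655451924 tool z [-2.4e-03  3.0e-04 -1.0e+00]
delta tool cm [-0.63 -0.09 -0.06]
```

Request:
servo_tool(plan=[{"travel":[-0.2,0,0],"turn":[0,0,0]},{"travel":[-0.2,0,0],"turn":[0,0,0]},{"travel":[-0.1,0,0],"turn":[0,0,0]},{"travel":[0,0,0],"turn":[0,0,0]}])

```text
time: 7.3
eef_pos: [0.5523, 0.0561, 0.0264]
tcp_rot: [-0.002, 0.078, 0.997, 0.0]
wrist_force: [-7.7, 1.0, 12.0]
finger_gap: 0.007
```

Request:
servo_tool(plan=[{"travel":[-0.1,0,0],"turn":[0,0,0]},{"travel":[0,0,0],"turn":[0,0,0]}])

```text
time: 7.5
eef_pos: [0.5525, 0.0561, 0.0264]
tcp_rot: [-0.003, 0.078, 0.997, 0.0]
wrist_force: [-11.2, 1.1, 14.7]
finger_gap: 0.007
```

```bash
python3 -c "
from d import *
show(14,27)"
```

```text
t 7.5 jig xyz mm [12.2  0.9 26.4] F [-11.2   1.1  14.7] gap 0.007
yaw of toolY rel jigY deg 0.02202748021748846 tool z [-5.6e-03  6.0e-04 -1.0e+00]
delta tool cm [-0.18 -0.09 -0.06]
```

Request:
servo_tool(plan=[{"travel":[-0.2,0,0],"turn":[0,0,0]},{"travel":[0,0,0],"turn":[0,0,0]}])

```text
time: 7.7
eef_pos: [0.5544, 0.0558, 0.0264]
tcp_rot: [-0.003, 0.078, 0.997, 0.0]
wrist_force: [-11.5, 2.4, 16.2]
finger_gap: 0.009
```

```bash
python3 -c "
from d import *
show(14,27)
for n,(a,b,c,d) in {'scene':(90,250,190,320),'top':(165,310,205,300)}.items():
    save(n,f'pics/{n}6.png')
    im=cv2.imread(f'pics/{n}6.png');cv2.imwrite(f'pics/{n}6c.png',cv2.resize(im[a:b,c:d],None,fx=3.7,fy=3.7,interpolation=cv2.INTER_CUBIC))"
```

```text
t 7.7 jig xyz mm [14.1  1.  26.4] F [-11.5   2.4  16.2] gap 0.009
yaw of toolY rel jigY deg 0.021191653632797625 tool z [-5.9e-03  7.0e-04 -1.0e+00]
delta tool cm [ 0.01 -0.1  -0.06]
```

View pics/scene6c.png

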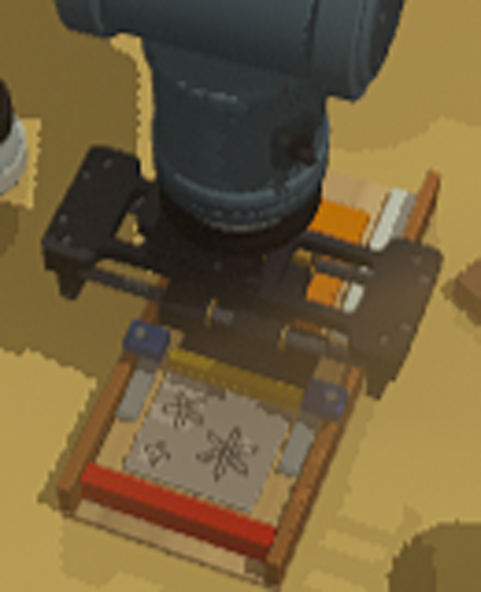

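View pics/top6c.png

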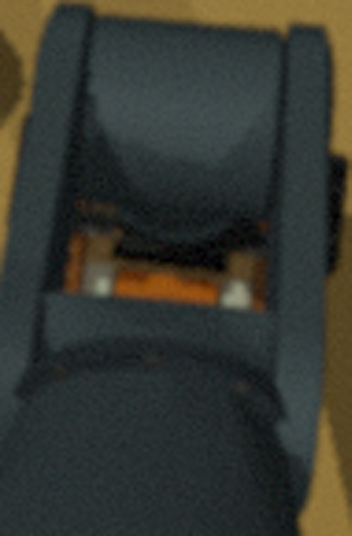

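The scene view shows the front edge almost at the red stop. The carrier stuck and then slipped about 2 mm, so I'll push a little more to find a firm stop.

Request:
servo_tool(plan=[{"travel":[-0.15,0,0],"turn":[0,0,0]},{"travel":[0,0,0],"turn":[0,0,0]}])

```text
time: 8.0
eef_pos: [0.5544, 0.0558, 0.0264]
tcp_rot: [-0.005, 0.078, 0.997, 0.0]
wrist_force: [-18.5, 2.1, 21.3]
finger_gap: 0.001
```

Request:
servo_tool(plan=[{"travel":[-0.15,0,0],"turn":[0,0,0]},{"travel":[0,0,0],"turn":[0,0,0]}])

```text
time: 8.2
eef_pos: [0.5545, 0.0559, 0.0264]
tcp_rot: [-0.006, 0.078, 0.997, 0.0]
wrist_force: [-22.4, 2.8, 26.7]
finger_gap: 0.003
```

```bash
python3 -c "
from d import *
show(14,27)"
```

```text
t 8.2 jig xyz mm [14.2  1.  26.4] F [-22.4   2.8  26.7] gap 0.003
yaw of toolY rel jigY deg 0.04947631932499519 tool z [-0.0124  0.0012 -0.9999]
delta tool cm [ 0.02 -0.1  -0.06]
```

There is now a firm stop at jig x = 14.2, where 14 was expected: force rises to 22 N with no motion. I'll ease off the forward push before lifting, so I neither drag the carrier back nor lift it.

Request:
servo_tool(plan=[{"travel":[0.2,0,0],"turn":[0,0,0]},{"travel":[0,0,0],"turn":[0,0,0]}])

```text
time: 8.4
eef_pos: [0.5544, 0.0559, 0.0264]
tcp_rot: [-0.004, 0.078, 0.997, 0.0]
wrist_force: [-14.8, 1.8, 17.9]
finger_gap: 0.008
```

```bash
python3 -c "
from d import *
show(14,27)"
```

```text
t 8.4 jig xyz mm [14.1  1.  26.4] F [-14.8   1.8  17.9] gap 0.008
yaw of toolY rel jigY deg 0.028508765243600465 tool z [-7.6e-03  8.0e-04 -1.0e+00]
delta tool cm [ 0.01 -0.1  -0.06]
```

Request:
servo_tool(plan=[{"travel":[0.2,0,0.0],"turn":[0,0,0]},{"travel":[0,0,-0.1],"turn":[0,0,0]},{"travel":[0.05,0,-0.1],"turn":[0,0,0]},{"travel":[0,0,0],"turn":[0,0,0]}])

```text
time: 8.8
eef_pos: [0.5543, 0.0557, 0.0275]
tcp_rot: [-0.001, 0.079, 0.997, 0.0]
wrist_force: [-4.2, 1.3, -0.0]
finger_gap: -0.0
```

```bash
python3 -c "
from d import *
show(14,27)"
```

```text
t 8.8 jig xyz mm [14.1  0.8 27.5] F [-4.2  1.3 -0. ] gap -0.0
yaw of toolY rel jigY deg -0.005974045406119899 tool z [-2.3e-03  3.0e-04 -1.0e+00]
delta tool cm [ 0.01 -0.08  0.05]
```

Vertical force is zero and a slight forward push remains. I'll back off 3 mm in the air, then rise.

Request:
servo_tool(plan=[{"travel":[0.1,0,-0.1],"turn":[0,0,0]},{"travel":[0.2,0,-0.2],"turn":[0,0,0]},{"travel":[0.1,0,-0.4],"turn":[0,0,0]},{"travel":[0,0,-1],"turn":[0,0,0]},{"travel":[0,0,-2],"turn":[0,0,0]},{"travel":[0,0,-3],"turn":[0,0,0]},{"travel":[0,0,-3],"turn":[0,0,0]},{"travel":[0,0,-3],"turn":[0,0,0]}])

```text
time: 9.6
eef_pos: [0.5518, 0.0561, 0.1576]
tcp_rot: [0.001, 0.079, 0.997, -0.0]
wrist_force: [0.2, -0.1, -0.1]
finger_gap: 0.004
```

Request:
servo_tool(plan=[{"travel":[3,0,-2],"turn":[0,0,0]},{"travel":[3,0,0],"turn":[0,0,0]},{"travel":[3,0,0],"turn":[0,0,0]},{"travel":[3,0,0],"turn":[0,0,0]},{"travel":[3,0,0],"turn":[0,0,0]},{"travel":[3,0,0],"turn":[0,0,0]},{"travel":[0,0,0],"turn":[0,0,0]}])

```text
time: 10.3
eef_pos: [0.3711, 0.085, 0.1756]
tcp_rot: [0.0, 0.078, 0.997, 0.0]
wrist_force: [0.3, 0.4, -0.1]
finger_gap: 0.003
```

```bash
python3 -c "
from d import *
show()
for n,(a,b,c,d) in {'scene':(100,250,190,320),'top':(165,310,205,300)}.items():
    save(n,f'pics/{n}7.png')
    im=cv2.imread(f'pics/{n}7.png');cv2.imwrite(f'pics/{n}7c.png',cv2.resize(im[a:b,c:d],None,fx=3.9,fy=3.9,interpolation=cv2.INTER_CUBIC))"
```

```text
t 10.3 jig xyz mm [-171.5    1.1  175.6] F [ 0.3  0.4 -0.1] gap 0.003
yaw of toolY rel jigY deg 0.046712784665700724 tool z [ 1.e-04  0.e+00 -1.e+00]
```

View pics/scene7c.png

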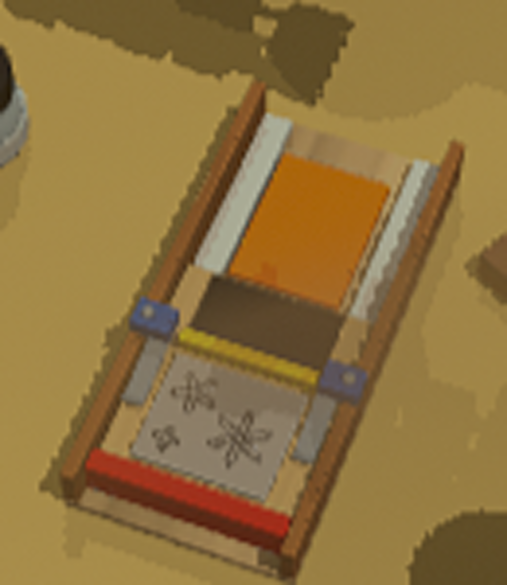

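View pics/top7c.png

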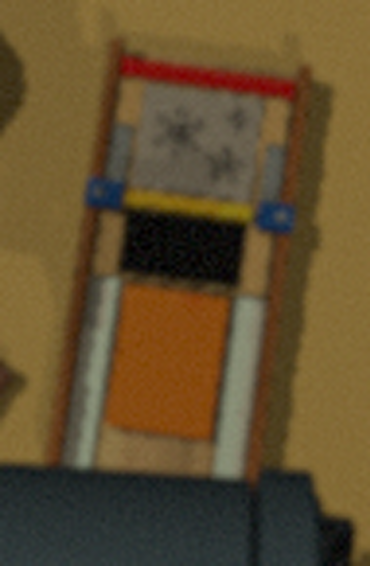

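Both views show the carrier against the red stop and under both springs, with the orange riser exposed behind it. I'll check the positions and the riser height with numbers.

```bash
python3 - <<'E'
from d import *
C={n:viewer.get_calibration(n) for n in ['scene','top']}
P={}
for n,roi in {'scene':(190,100,320,250),'top':(205,165,300,285)}.items():
    im=cv2.imread(f'pics/{n}7.png')[:,:,::-1].copy(); m=masks(im,roi)
    hsv=cv2.cvtColor(im,cv2.COLOR_RGB2HSV).astype(int); q=(hsv[...,0]>7)&(hsv[...,0]<17)&(hsv[...,1]>225)&(hsv[...,2]>110)
    z=np.zeros_like(q); z[roi[1]:roi[3],roi[0]:roi[2]]=1
    P[n]={'yellow':comps(m['yellow'])[0],'black':comps(m['black'])[:1],'orange':comps(q&z)[0]}
    p=onplane(C[n],*P[n]['yellow'][1],.036)-O; print(n,'yellow jig',np.round([p@ex*1e3,p@ey*1e3],1),'orange area',P[n]['orange'][0])
    for h in (.014,.024):
        print('  orange box at z',h,[np.round([(onplane(C[n],*b,h)-O)@ex*1e3,(onplane(C[n],*b,h)-O)@ey*1e3],1).tolist() for b in cv2.boxPoints(P[n]['orange'][2])])
for k in ['yellow','orange']:
    X,e=tri(C['scene'],P['scene'][k][1],C['top'],P['top'][k][1]); print(k,'jig',np.round([(X-O)@ex*1e3,(X-O)@ey*1e3,X[2]*1e3],1),'gap mm',round(e*1e3,1))
E
```

```text
Traceback (most recent call last):
IndexError: list index out of range
```

```bash
python3 - <<'E'
from d import *
C={n:viewer.get_calibration(n) for n in ['scene','top']}
P={}
for n,roi in {'scene':(190,100,320,250),'top':(205,165,300,285)}.items():
    im=cv2.imread(f'pics/{n}7.png')[:,:,::-1].copy()
    hsv=cv2.cvtColor(im,cv2.COLOR_RGB2HSV).astype(int); H,S,V=hsv[...,0],hsv[...,1],hsv[...,2]
    z=np.zeros(H.shape,bool); z[roi[1]:roi[3],roi[0]:roi[2]]=1
    yl=z&(H>=22)&(H<34)&(S>205)&(V>95); q=z&(H>7)&(H<20)&(S>215)&(V>90)
    P[n]={'yellow':comps(yl,8)[0],'orange':comps(q,8)[0]}
    for k,v in P[n].items(): print(n,k,v[0],np.round(v[1],1),np.round(v[2][1],1))
    p=onplane(C[n],*P[n]['yellow'][1],.036)-O; print(n,'yellow jig',np.round([p@ex*1e3,p@ey*1e3],1))
    for h in (.014,.024):
        print('  orange box at z',h,[np.round([(onplane(C[n],*b,h)-O)@ex*1e3,(onplane(C[n],*b,h)-O)@ey*1e3],1).tolist() for b in cv2.boxPoints(P[n]['orange'][2])])
for k in ['yellow','orange']:
    X,e=tri(C['scene'],P['scene'][k][1],C['top'],P['top'][k][1]); print(k,'jig',np.round([(X-O)@ex*1e3,(X-O)@ey*1e3,X[2]*1e3],1),'gap mm',round(e*1e3,1))
E
```

```text
Traceback (most recent call last):
IndexError: list index out of range
```

```bash
python3 - <<'E'
from d import *
C={n:viewer.get_calibration(n) for n in ['scene','top']}
px={'scene':((253,190),(269,160)),'top':((249,218),(247,258))}
P={}
for n in C:
    im=cv2.imread(f'pics/{n}7.png')[:,:,::-1].copy(); hsv=cv2.cvtColor(im,cv2.COLOR_RGB2HSV)
    P[n]={}
    for k,(u,v) in zip(['yellow','orange'],px[n]):
        print(n,k,[hsv[v+d,u].tolist() for d in (-2,-1,0,1,2)])
    H,S,V=[hsv[...,i].astype(int) for i in range(3)]
    z=np.zeros(H.shape,bool); r={'scene':(190,100,320,250),'top':(205,165,300,285)}[n]; z[r[1]:r[3],r[0]:r[2]]=1
    for k,m in {'yellow':z&(H>=22)&(H<36)&(S>190)&(V>70),'orange':z&(H>7)&(H<20)&(S>200)&(V>80)}.items():
        c=comps(m,8); 
        if c: P[n][k]=c[0]; print(n,k,c[0][0],np.round(c[0][1],1),np.round(c[0][2][1],1))
for k,zz in [('yellow',.036),('orange',.024)]:
    for n in C:
        if k in P[n]:
            p=onplane(C[n],*P[n][k][1],zz)-O; print(n,k,np.round([p@ex*1e3,p@ey*1e3],1))
    if all(k in P[n] for n in C):
        X,e=tri(C['scene'],P['scene'][k][1],C['top'],P['top'][k][1]); print(k,'tri',np.round([(X-O)@ex*1e3,(X-O)@ey*1e3,X[2]*1e3],1),'gap mm',round(e*1e3,1))
E
```

```text
scene yellow [[16, 126, 87], [22, 189, 147], [22, 200, 161], [22, 197, 159], [22, 190, 149]]
scene orange [[17, 233, 170], [17, 233, 170], [17, 228, 170], [17, 230, 170], [16, 224, 170]]
scene yellow 86 [252.8 190.7] [35.7  3.1]
scene orange 943 [268.8 158.1] [29.3 36.1]
top yellow [[22, 230, 132], [23, 225, 129], [22, 205, 107], [23, 196, 65], [22, 226, 26]]
top orange [[14, 210, 137], [15, 222, 133], [15, 227, 135], [14, 223, 135], [15, 238, 134]]
top yellow 102 [253.7 217.6] [30.6  3.6]
top orange 970 [247.6 257.2] [27.3 36.5]
scene yellow [28.   1.2]
top yellow [26.4 -0.8]
yellow tri [26.6 -0.1 33.2] gap mm 1.4
scene orange [-63.8   1.4]
top orange [-64.1   0.8]
orange tri [-64.1   1.   23.4] gap mm 0.5
```

Measured yellow bar at jig x = 26.6 (home is 27) and riser top at 23.4 mm (fully up is 24). Robot is clear, so I'm handing in.

```bash
python3 -c "
from d import *
print(order.finish_job()); show()"
```

```text
the job is handed in; nothing more can be done
None
the job is handed in; nothing more can be done
```

The carrier is home against the red stop, and I handed the job in at about 10.4 s of the 38 s allowed; it reports no verdict.

**What I did:** With the fingers closed, I pressed the carrier about 9 mm down on its tread. I kept it pressed while pushing it forward against the yellow bar, under the keepers and drag springs. About 2 mm short of home it stuck briefly, then slipped on. It then met a firm stop: the wrist force rose to 22 N with no movement. I eased off, lifted clear and moved away behind the jig.

**Last checks (camera and wrist force):**

| Check | Measured | Expected |
|---|---|---|
| Yellow bar, along the jig | 26.6 mm triangulated (26.4 and 28.0 in single views) | 27 mm when home |
| Riser top above the table | 23.4 mm | 24 mm when fully up |
| Yellow bar height | 33.2 mm | 36 mm |
| Wrist force after moving clear | about 0 N | 0 N |

- **Bar height:** it came out 3 mm low. I think the colour mask included part of the bar's side face.
- **Springs:** both views show the carrier under both springs, but I did not measure how far each is lifted.
- **Flatness:** I judged this by eye only.
- **Bystanders:** the arm stayed well away from the cup, gouge, ink jar and spare block. I did not measure their positions again afterwards.

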